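Set a blank against the flip stop

ROBOT

A 6-joint arm with a two-finger parallel gripper is mounted at the origin on a cart in front of the work surface, level with it; the furniture and walls round the work are solid. World frame = base frame: x ahead of the robot, y to its left, z up, the work surface at z = 0. Lengths are in m, angles in rad, forces in N, time in s.
With the tool pointing down it reaches from about 0.375 to 0.9 m from the base axis. Payload 3.1 kg.
Tool frame: the origin (TCP) lies midway between the tips of the shut fingers; the grasp point (between the pads) lies 19 mm behind it; y points along the fingers, x is the direction in which the jaws open and shut, and the axes are right-handed (so a half turn about y gives the same grasp; the last joint's range is limited). The gripper opens to 85 mm and grips with 20 to 120 N. Pads are 22 mm wide; open, the fingers measure 114 mm over their backs; the gripper's body (76 mm by 85 mm) begins 54 mm behind the grasp point. The pads swing forward as they close: fully open they stand 13 mm farther back than shut.
Start: joints at [1.075, 0.527, 1.433, -0, 1.181, -0.178], TCP at [0.195, 0.594, 0.231] pointing down, gripper open.
Joint ranges: [-3.08, 3.08], [-0.75, 2.2], [0.22, 2.44], [-1.43, 4.57], [0, 2.65], [-2.85, 2.85]. Speed limits (rad/s): [2.79, 2.79, 3.14, 3.14, 3.14, 3.14].

INTERFACE

Orientations are given as a unit quaternion [x, y, z, w].
In Python, from rig import manip gives the robot as it stands.
- The arm moves only by the tool send_rows, never from a script. Its argument "steps" is a list that holds one entry, the list of rows, each a list of 5 numbers: the shift along the world's x, y, z each as a share of 40 cm, from -1 to 1, then the turn about the world's z as a share of 180 degrees, from -1 to 1, then the finger opening in mm, from 0 to 85.4. A call has 1 to 20 rows; each row is the pose to reach, as a shift and turn from the pose measured when the call began, turning the shorter way round; what a row does not reach only later rows make up. A row lasts 1/10 s, in which the tool goes at most 50 mm and 8.59 degrees, less where a joint would pass 70% of its speed; a pose out of reach is approached as far as the arm can. A call with a number of a shift or a turn outside -1 to 1 is refused whole. A call with a gripper value outside its range is refused whole. The fingers move at their own pace and stop on an object; "grip_force" is the grip in N (left out, the last holds). Time passes only in rows, so rows that repeat a pose let the fingers close. It gives the time, the measured TCP pose, the force and the opening at its end, in the units of the state.
- manip.state(): the state, without advancing time (a new reading comes with each control period).
- manip.camera(name): name is "side" or "top"; returns a dict with "image" (400x640x3 uint8, blue, green, red), "intrinsics" (3x3 intrinsics, pixels), "position" and "orientation" of the camera in the world. Camera axes: x right, y down, z forward; pixel columns grow to the right and rows downward; lengths in m; the calibration is good to about 2 mm. A picture is of the moment at which its call begins. There is no depth.
- manip.close_job(): hands the job in, once; it reports no verdict.
Trained networks look in a picture, given as the dict that the camera call returned (one of the last four; its "shot" number tells which), for a name from the list of things; names that differ only in an ending like _2 or _b are one class to them, and where a whole thing is asked for, a point or a joint stands for the part that bears it (a point fixed in the world has none). Each returns a list of dicts, best first, with "confidence" (0 to 1); they miss things now and then, are a little off and sometimes report something else, mostly with a low value. They report only what shows in the picture. A call takes as long as a camera call. They do not tell look-alikes from the thing itself.
- manip.find_in(target, picture): "extent" ([left, top, width, height] in pixels, round what is visible of it).
The state is a dict: "time": time; "joint_pos": joint angles; "joint_vel": joint speeds; "joint_efforts": joint torques, N m; "eef_pos": TCP position; "orientation": TCP orientation; "ft_force": force on the tool from outside, world axes, zero at the start; "moment": the same for the moment, N m; "grip_width": finger opening in m.
Only numpy, scipy, OpenCV 4.12 (cv2) and the standard library are available. Lean on these libraries where they do the work, as an engineer would, in place of code of your own. Each camera call takes 0.05 s, during which the arm holds its last target.

TASK

Flip the red stop flag of the cutting jig fully down into the path. Then slide the wooden blank along the fence up to the flag's adjusting screw and press it home with about 8 N for a second, so that it lies flat, flush with the fence and with the screw's little sprung foot pushed right in. The stop is only lightly clamped and set to length, so do not shift it along its rail; leave the blank there and let go.

Things in the scene. Friction and masses are not known exactly. Their poses are not given: they have to be found in the camera images.
- jig: Cutting jig fixed to the bench: plywood bed 180 (x) x 340 (y) x 18 mm, dark wooden fence along its far side. Origin at bench height under the bed; x to the fence, y along it towards the stop, z up. Bed: top at z = 18 mm, x -100 to +80, y -170 to +170 mm. Fence: face at x = +45 mm, 22 mm thick, top of its rail at z = 66 mm.
- stop_carriage: Steel block on the fence's rail, carrying the flag. Origin on the flag's hinge axis, at x = 50, z = 80 mm in the jig's frame, axes as the jig's; y varies. Friction holds it: it slips along y under over about 13 N. With the flag down, the black sprung foot (travel 4 mm, 0.16 N) of its adjusting screw meets the blank; pressed in, it ends 9 to 39 mm before this origin (-y): hidden, new each run.
- flip_flag (a joint): Red flag's angle, rad: 0 = up, leaning back 0.23 from upright; 1.8 = fully down on its rest. Stays where left (0.15 N m). An arm 10 mm thick (y) reaches 63 mm from the hinge axis, its back (top when down) 6 mm off the axis; an 8 mm thick plate hangs from it, when down 12 to 62 mm before the axis (-x), down to z = 23 mm in the jig's frame. Push it forward and down by its back.
- stock: Plain wooden blank 45 (x) x 110 (y) x 22 mm (z), about 0.25 kg, loose on the jig's waxed bed (friction about 0.25); origin at the centre of its underside, y along its length. It starts short of the fence, a little askew, clear of the flag on its -y side.
Not all that is in view belongs to the job. Leave any purple look-alike of the stock alone.

How it is judged:
On the way, in this order (a step that is already met when the one before it is completed fails the run):
1. the flag is fully down (within 0.06 rad) with the blank still short of it (value of joint flip_flag above 1.74 rad and contact force between stock and stop_carriage below 0.5 N), for 0.2 s.
2. the blank is pressed against the stop of the lowered flag with more than 3 N for half a second (value of joint flip_flag above 1.74 rad and contact force between stock and stop_carriage above 3 N), for 0.5 s.
At the end, for the whole second after the job is handed in: The flag is down (within 0.06 rad), the blank lies flat on the bed, flush with the fence (within 2 mm and 0.03 rad), its end still holding the sprung foot of the stop's screw in (within 2 mm of fully in, 0.08 N), at rest, and the stop is where it was on its rail (within 2 mm) (value of joint flip_flag above 1.74 rad and y of stock in the frame of stop_carriage between -0.0965 and -0.0615 m and x of stock in the frame of jig between 0.0205 and 0.0245 m and z of stock in the frame of jig between 0.0165 and 0.0195 m and angle between the y axis of stock and the y axis of jig, either way round below 0.03 rad and angle between stock's own z axis and vertical below 0.03 rad and linear speed of stock below 0.01 m/s and contact force between stock and stop_carriage above 0.08 N); the robot touches nothing.
It fails at once if the stop is shifted along its rail by more than 2 mm (distance of stop_carriage from where it was at the start of the episode above 0.002 m).
It also fails if it takes over 58 s, if anything falls off the work surface, if the arm or the gripper's body presses on something with over 40 N, if the wrist force passes 120 N, or if a joint passes its speed limit or range.

## Working session

There is one attempt and no reset: what is moved stays moved. The work goes in short steps, Python scripts to look and compute and a tool call to move; the robot and the scene stay as the last step left them, time stands still between calls to the robot, and variables do not carry over. Pictures are saved under pics/ and viewed, and the job is handed in when it is done.

Besides the shell and the picture viewer there is one more tool, called after "Call:" by a JSON object that holds its "fn" and its "kwargs", one argument or row to a line. send_rows: Moves the arm, as the interface text tells. Shift numbers are shares of 40 cm and turn numbers shares of 180 degrees, none past 1 either way. Its arguments: {"type":"object","properties":{"steps":{"type":"array","items":{"type":"array","items":{"type":"array","items":{"type":"number"}}}},"grip_force":{"type":"number"}},"required":["steps"]}

```bash
mkdir -p pics; ls; python3 - <<'E'
from rig import manip
import cv2,pickle
s=manip.state();print(s)
for n in("top","side"):
    c=manip.camera(n);cv2.imwrite(f"pics/{n}0.png",c["image"]);print(n,c["intrinsics"],c["position"],c["orientation"])
    pickle.dump(c,open(f"pics/{n}0.pkl","wb"))
    for t in("jig","stop_carriage","flip_flag","stock"):print(t,manip.find_in(t,c))
E
```

```text
pics
{'time': 0.0, 'joint_pos': array([ 1.07449492e+00,  5.28479146e-01,  1.43392773e+00,  6.76348951e-06,
        1.18138291e+00, -1.78493187e-01]), 'joint_vel': array([-1.16679039e-04, -2.92672405e-05, -1.78864497e-03,  3.15507422e-04,
       -8.87061785e-05, -1.39557005e-03]), 'joint_efforts': array([-7.84792846e-04, -4.42355061e+01, -1.78017300e+01, -7.29632802e-05,
        8.43952439e-03, -4.27057643e-06]), 'eef_pos': array([0.19491857, 0.59306473, 0.23031755]), 'orientation': array([ 0.57315343,  0.41388044, -0.41528265, -0.57248445]), 'ft_force': array([-0.21127058, -0.17839665,  0.75829893]), 'moment': array([ 0.00297109, -0.02320393,  0.04895377]), 'grip_width': 0.08514283745722256}
top [[394.36653481   0.         320.15827088]
 [  0.         394.36653481 197.17569643]
 [  0.           0.           1.        ]] [ 0.36369502 -0.07992828  1.08951618] [-0.69953518  0.71046739 -0.05527527  0.05320956]
jig [{'extent': [187.5, 179.8, 133.9, 69.3], 'confidence': 0.85}, {'extent': [206.7, 179.4, 19.5, 29.7], 'confidence': 0.61}]
stop_carriage [{'extent': [206.6, 179.7, 19.9, 25.9], 
[... 197 characters left out ...]
 'confidence': 0.95}, {'extent': [252.6, 199.6, 42.1, 19.6], 'confidence': 0.93}]
side [[443.83520464   0.         324.19621634]
 [  0.         443.83520464 198.07114584]
 [  0.           0.           1.        ]] [ 0.19612517 -0.79124725  0.47209513] [ 0.82959019 -0.1844933   0.10019643 -0.51740024]
jig [{'extent': [236.0, 133.3, 122.7, 115.3], 'confidence': 0.93}]
stop_carriage [{'extent': [276.0, 132.1, 33.2, 29.7], 'confidence': 0.7}]
flip_flag [{'extent': [275.7, 130.8, 23.9, 23.3], 'confidence': 0.89}]
stock [{'extent': [280.6, 185.5, 36.0, 30.3], 'confidence': 0.95}, {'extent': [318.9, 239.6, 36.0, 44.5], 'confidence': 0.65}, {'extent': [369.5, 282.6, 75.7, 51.9], 'confidence': 0.58}]
```

```bash
python3 - <<'E'
import cv2
a=cv2.imread("pics/top0.png");cv2.imwrite("pics/top0c.png",cv2.resize(a[150:270,170:440],None,fx=2.96,fy=2.96,interpolation=cv2.INTER_CUBIC))
a=cv2.imread("pics/side0.png");cv2.imwrite("pics/side0c.png",cv2.resize(a[110:350,210:470],None,fx=2.5,fy=2.5,interpolation=cv2.INTER_CUBIC))
E
```

```text
(no output)
```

View pics/top0.png

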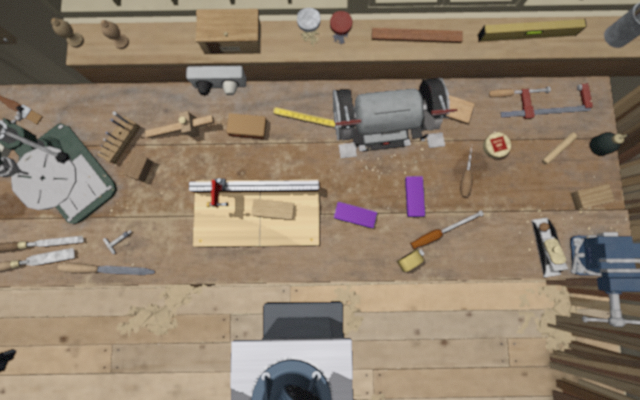

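```bash
sleep 0
```

```text
(no output)
```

View pics/top0c.png

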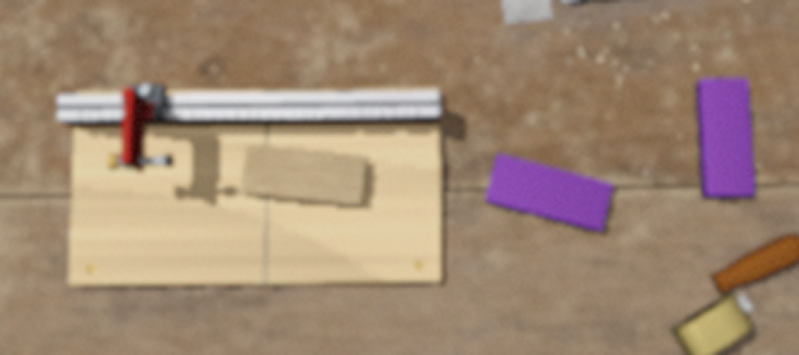

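View pics/side0c.png

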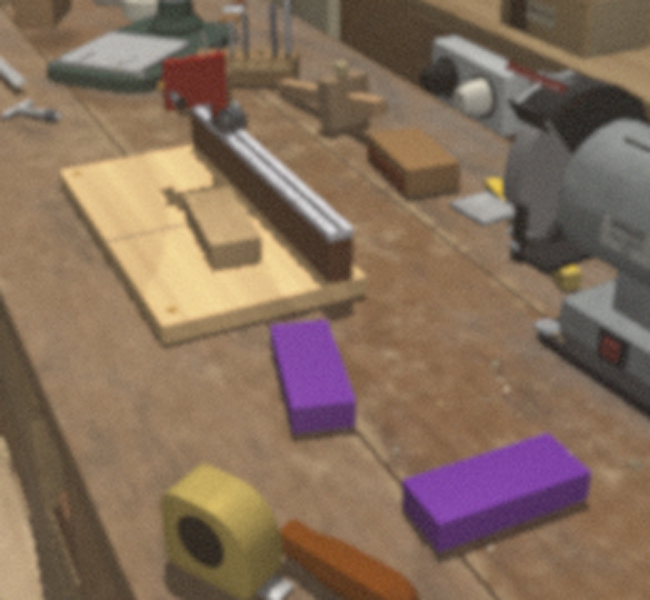

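Candidates for the stock in the top picture: wooden blank on the bed at (273,209), purple blocks at (355,215) and (415,196), and a brown block off the jig at (246,124). I choose the plain wooden one at (273,209). The flag is at (215,192), still up. Next I fit the jig and stock poses.

```bash
python3 - <<'E'
import cv2
a=cv2.imread("pics/top0.png")
def g(img,x0,y0,w,h,f,n):
    c=cv2.resize(img[y0:y0+h,x0:x0+w],None,fx=f,fy=f,interpolation=cv2.INTER_CUBIC)
    for i in range(0,w,10):
        cv2.line(c,(i*f,0),(i*f,5),(0,255,0),1);cv2.putText(c,str(x0+i),(i*f,14),0,.35,(0,255,0),1)
    for i in range(0,h,10):
        cv2.line(c,(0,i*f),(5,i*f),(0,255,0),1);cv2.putText(c,str(y0+i),(6,i*f+4),0,.35,(0,255,0),1)
    cv2.imwrite(n,c)
g(a,180,172,80,55,10,"pics/t1.png")
g(a,240,190,90,60,8,"pics/t2.png")
b=cv2.imread("pics/side0.png")
g(b,230,125,130,80,6,"pics/s1.png")
g(b,230,170,130,80,6,"pics/s2.png")
E
```

```text
(no output)
```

View pics/t1.png

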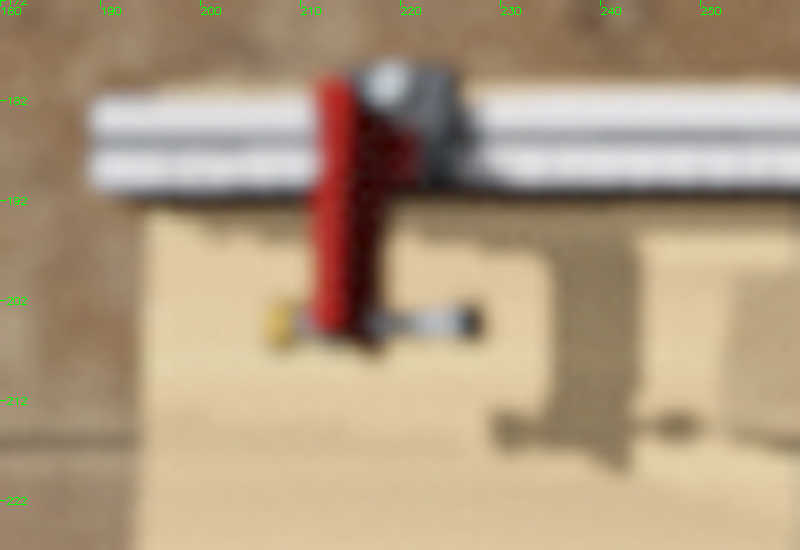

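View pics/t2.png

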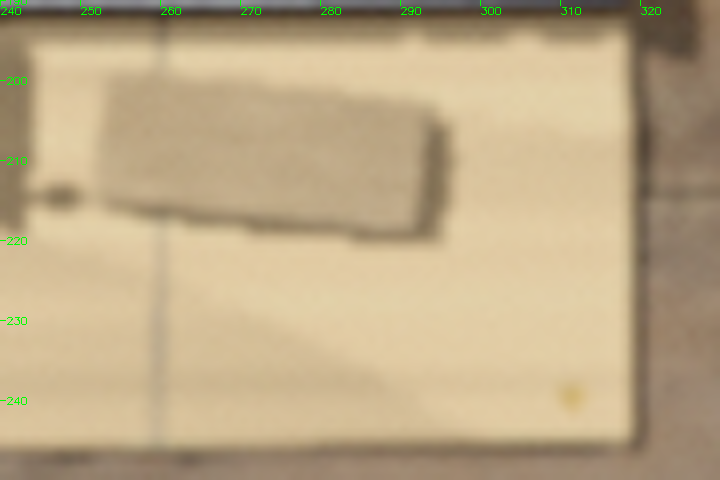

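View pics/s1.png

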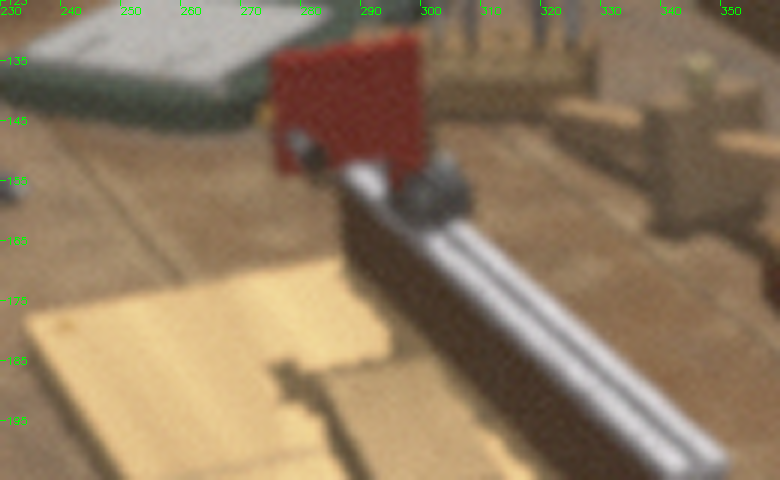

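View pics/s2.png

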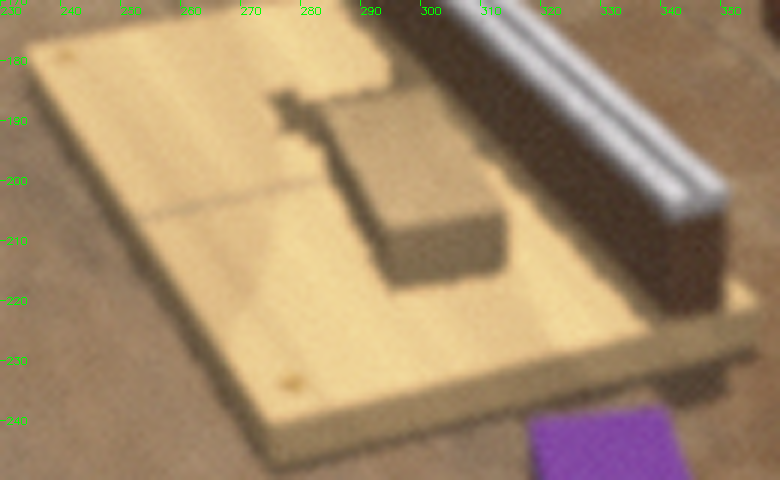

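```bash
cat > h.py <<'E'
import pickle,numpy as np
from scipy.spatial.transform import Rotation as R
from scipy.optimize import least_squares
C={n:pickle.load(open(f"pics/{n}0.pkl","rb")) for n in("top","side")}
def proj(n,P,c=None):
    c=c or C[n];p=R.from_quat(c["orientation"]).inv().apply(np.atleast_2d(P)-c["position"])
    q=p@np.array(c["intrinsics"]).T;return q[:,:2]/q[:,2:]
def jw(j,p):
    p=np.atleast_2d(p);c,s=np.cos(j[2]),np.sin(j[2])
    return np.c_[j[0]+c*p[:,0]-s*p[:,1],j[1]+s*p[:,0]+c*p[:,1],p[:,2]]
def ray(n,uv,z,c=None):
    c=c or C[n];K=np.array(c["intrinsics"]);d=R.from_quat(c["orientation"]).apply(np.linalg.solve(K,[uv[0],uv[1],1]))
    o=np.array(c["position"]);return o+d*(z-o[2])/d[2]
E
python3 - <<'E'
from h import *
J=np.array
P={"top":[((-100,170,18),(193.3,245.9)),((-100,-170,18),(318.7,245.6)),((45,170,66),(189.2,191)),((67,170,66),(189.3,181.8)),((45,-170,66),(319,190.5)),((67,-170,66),(319,180.4))],
"side":[((-100,170,18),(234.2,178.7)),((-100,-170,18),(275,240.8)),((80,-170,18),(356.7,220.3)),((45,-170,66),(341.3,203.8)),((67,-170,66),(351.2,201.2)),((45,170,66),(287.5,153.7))]}
def fit(P,x0,cams=("top","side")):
    def f(j): return np.concatenate([(proj(n,jw(j,J([p[0] for p in P[n]])/1000))-J([p[1] for p in P[n]])+.45).ravel() for n in cams])
    r=least_squares(f,x0,loss="soft_l1");return r.x,f(r.x)
np.set_printoptions(precision=4,suppress=True)
for cams in (("top","side"),("top",),("side",)):
    j,r=fit(P,[.4,.1,0],cams);print(cams,j,np.round(r.reshape(-1,2),1).tolist())
j,_=fit(P,[.4,.1,0]);np.save("j.npy",j)
h=[(22.5,55,40),(22.5,-55,40),(-22.5,-55,40),(-22.5,55,40)]
S={"top":list(zip(h,[(253.2,199.4),(294,202.9),(291.5,219.7),(252.2,215.9)])),"side":list(zip(h,[(301.7,184.7),(314.2,204.7),(294.7,208),(283.7,187.5)]))}
for cams in (("top","side"),("top",),("side",)):
    s,r=fit(S,[.4,.05,0],cams);print("stock",s,np.round(r.reshape(-1,2),1).tolist())
    c,sn=np.cos(j[2]),np.sin(j[2]);d=s[:2]-j[:2];print(" in jig",d@[c,sn],d@[-sn,c],s[2]-j[2])
# foot
for z in(.11,.118,.126):
    w=ray("top",(227.9-.45,204.2-.45),z);d=w[:2]-j[:2];print("foot tip jig",z,d@[c,sn],d@[-sn,c])
    print(" side px",proj("side",w))
for u in(211.5,215.5):
    w=ray("top",(u-.4,203),.13);d=w[:2]-j[:2];print("flag",d@[c,sn],d@[-sn,c])
from scipy.spatial.transform import Rotation as R
print(R.from_quat([0.57315343,0.41388044,-0.41528265,-0.57248445]).as_matrix())
E
```

```text
('top', 'side') [ 0.5002  0.0915 -0.0119] [[-0.7, 0.3], [0.0, 0.2], [0.2, -0.8], [0.5, 0.2], [-0.5, -0.7], [-0.5, 1.2], [-0.1, -0.8], [-0.5, 0.3], [0.6, 0.8], [0.6, 0.2], [0.5, 0.6], [-1.2, -2.5]]
('top',) [ 0.5003  0.0911 -0.0096] [[-0.4, 0.4], [0.3, -0.0], [0.3, -0.7], [0.6, 0.3], [-0.3, -1.0], [-0.4, 1.0]]
('side',) [ 0.5007  0.0928 -0.0141] [[0.1, -1.1], [-0.6, -0.0], [0.4, 0.6], [0.4, -0.1], [0.3, 0.4], [-1.0, -2.6]]
stock [ 0.4963  0.0452 -0.117 ] [[-0.0, -0.4], [-0.2, 0.3], [0.4, 0.1], [-1.2, -0.3], [0.1, 0.2], [0.8, 0.4], [-0.2, 0.5], [-0.7, 0.2]]
 in jig -0.0033633990721167865 -0.04632917280628072 -0.1050898784925813
stock [ 0.496   0.0446 -0.1062] [[0.1, -0.1], [-0.0, 0.1], [0.8, -0.1], [-0.9, 0.0]]
 in jig -0.0035772209717245614 -0.04697993377265426 -0.09428070773187402
stock [ 0.4969  0.0469 -0.1262] [[0.3, -0.1], [0.6, 0.1], [-0.4, 0.1], [-0.5, -0.2]]
 in jig -0.0027621089542669165 -0.04471476207225631 -0.11433999739549142
foot tip jig 0.11 0.0013287619900774275 0.05704614517727588
 side px [[282.8466 151.072 ]]
foot tip jig 0.118 0.00021991482477083868 0.05516670667244872
 side px [[282.4289 148.1713]]
foot tip jig 0.126 -0.0008889323405357503 0.053287268167621554
 side px [[282.0067 145.2396]]
flag 0.0005558877795915 0.09253401674959644
flag 0.0005215611885176081 0.08271764809945047
[[ 0.3125 -0.0011 -0.9499]
 [ 0.9499 -0.0019  0.3125]
 [-0.0022 -1.      0.0004]]
```

Call:
{"fn": "send_rows", "kwargs": {
  "steps": [
    [[0.95, -0.95, 0, 0.098, 0], [0.95, -0.95, 0, 0.098, 0], [0.95, -0.95, 0, 0.098, 0], [0.95, -0.95, 0, 0.098, 0], [0.95, -0.95, 0, 0.098, 0], [0.95, -0.95, 0, 0.098, 0], [0.95, -0.95, 0, 0.098, 0], [0.95, -0.95, 0, 0.098, 0], [0.95, -0.95, 0, 0.098, 0], [0.95, -0.95, 0, 0.098, 0], [0.95, -0.95, 0, 0.098, 0], [0.95, -0.95, 0, 0.098, 0], [0.95, -0.95, 0, 0.098, 0], [0.95, -0.95, 0, 0.098, 0]]
  ],
  "grip_force": 60
}}

```text
time: 1.9
eef_pos: [0.5741, 0.2143, 0.2311]
orientation: [-0.502, -0.497, 0.498, 0.503]
ft_force: [0.8, -0.3, -0.2]
grip_width: -0.0004
```

```bash
python3 - <<'E'
from h import *
j=np.load("j.npy")
for p in [(.067,.0875,.08),(.067,.075,.095),(.067,.075,.11),(.056,.075,.1)]:print(p,proj("side",jw(j,p)),proj("top",jw(j,p)))
E
```

```text
(0.067, 0.0875, 0.08) [[304.76489713 154.37892546]] [[219.22541157 180.39759998]]
(0.067, 0.075, 0.095) [[306.34667154 150.24629787]] [[222.62744728 179.24255275]]
(0.067, 0.075, 0.11) [[306.08438428 144.43096267]] [[221.18938439 178.06966094]]
(0.056, 0.075, 0.1) [[302.05456741 149.03306342]] [[222.00503777 183.08432254]]
```

Call:
{"fn": "send_rows", "kwargs": {
  "steps": [
    [[0.06, -0.075, 0, 0, 0], [0.06, -0.075, 0, 0, 0], [0.06, -0.075, -0.1, 0, 0], [0.06, -0.075, -0.2, 0, 0], [0.06, -0.075, -0.28, 0, 0], [0.06, -0.075, -0.28, 0, 0], [0.06, -0.075, -0.28, 0, 0]]
  ]
}}

```text
time: 2.6
eef_pos: [0.5974, 0.1856, 0.1193]
orientation: [-0.501, -0.498, 0.499, 0.503]
ft_force: [-0.2, -0.2, 0.2]
grip_width: 0.0003
```

```bash
cat > look.py <<'E'
import sys,cv2,pickle
from rig import manip
k=sys.argv[1]
for n,(x,y,w,h) in dict(top=(180,140,150,110),side=(230,90,140,140)).items():
    c=manip.camera(n);pickle.dump(c,open(f"pics/{n}{k}.pkl","wb"))
    f=5 if n=="top" else 4
    a=cv2.resize(c["image"][y:y+h,x:x+w],None,fx=f,fy=f,interpolation=cv2.INTER_CUBIC)
    for i in range(0,w,10):cv2.putText(a,str(x+i),(i*f,10),0,.3,(0,255,0),1)
    for i in range(0,h,10):cv2.putText(a,str(y+i),(0,i*f+4),0,.3,(0,255,0),1)
    cv2.imwrite(f"pics/{n}{k}.png",a)
s=manip.state();print(s["time"],s["eef_pos"],s["ft_force"])
E
python3 look.py 1
```

```text
2.7 [0.59929652 0.18533727 0.12126708] [-0.73248236 -0.58078529  0.92306984]
```

View pics/top1.png

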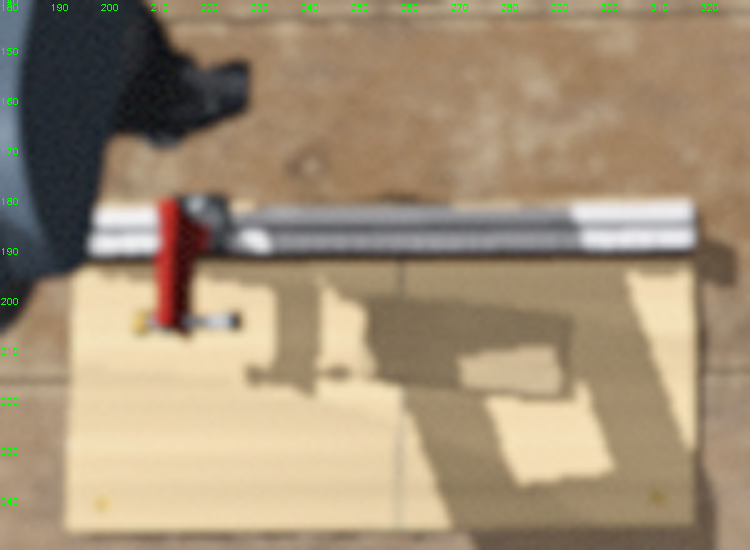

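View pics/side1.png

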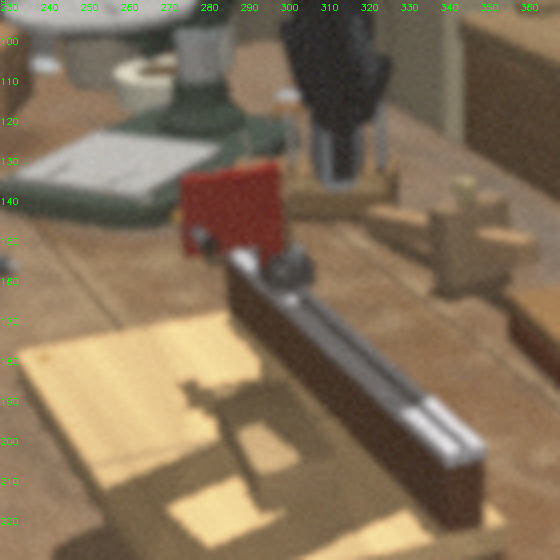

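```bash
python3 - <<'E'
from h import *
j=np.load("j.npy")
print(proj("side",[.599,.185,.121]),proj("top",[[.599,.185,.121],[.599,.185,.2],[.599,.185,.3]]))
for p in [(.064,.0875,.141),(-.0,.0875,.13)]:print(p,proj("side",jw(j,p)),proj("top",jw(j,p)))
a=j[2];d=np.array([.599,.185])-j[:2];print(d@[np.cos(a),np.sin(a)],d@[-np.sin(a),np.cos(a)])
E
```

```text
[[314.51496848 135.93447102]] [[212.72385227 165.2478811 ]
 [203.60558495 157.3055178 ]
 [189.55868215 145.07012249]]
(0.064, 0.0875, 0.141) [[302.50017536 130.93753983]] [[212.93371276 176.74730361]]
(-0.0, 0.0875, 0.13) [[277.65015875 139.27604568]] [[213.14301067 203.21716847]]
0.09769750226799573 0.0946384304100917
```

Call:
{"fn": "send_rows", "kwargs": {
  "steps": [
    [[-0.03, 0, 0, 0, 0], [-0.055, 0.001, 0, 0, 0], [-0.078, 0.001, 0, 0, 0], [-0.095, 0.001, 0, 0, 0], [-0.115, 0.001, -0.002, 0, 0], [-0.133, 0.002, -0.005, 0, 0], [-0.148, 0.002, -0.015, 0, 0], [-0.163, 0.002, -0.026, 0, 0], [-0.175, 0.002, -0.038, 0, 0], [-0.184, 0.002, -0.05, 0, 0], [-0.19, 0.002, -0.063, 0, 0], [-0.195, 0.002, -0.076, 0, 0]]
  ]
}}

```text
time: 3.9
eef_pos: [0.5202, 0.1861, 0.0901]
orientation: [-0.502, -0.498, 0.498, 0.502]
ft_force: [-1.0, -0.2, 3.5]
grip_width: -0.0002
```

```bash
python3 look.py 2
```

```text
4.0 [0.52029648 0.18605281 0.08969313] [0.35354192 0.08269809 0.43200793]
```

View pics/side2.png

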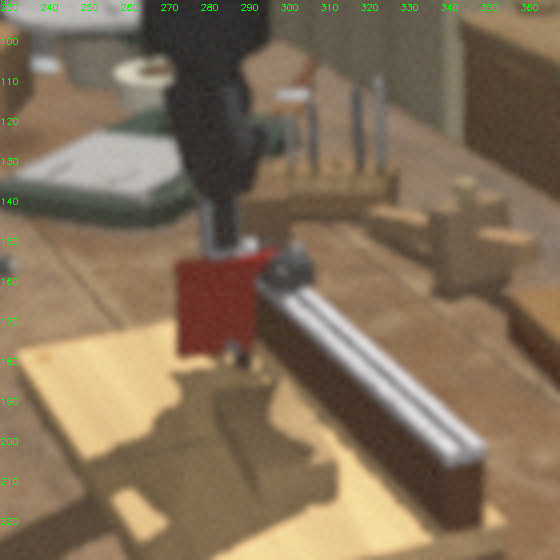

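The flag is almost down: its plate spans (275-292, 155-178) and the foot shows at (289,180). I press on gently.

Call:
{"fn": "send_rows", "kwargs": {
  "steps": [
    [[-0.003, 0, -0.003, 0, 0], [-0.004, 0, -0.006, 0, 0], [-0.004, 0, -0.009, 0, 0], [-0.004, 0, -0.011, 0, 0], [-0.004, 0, -0.012, 0, 0]]
  ]
}}

```text
time: 4.5
eef_pos: [0.5196, 0.1861, 0.0859]
orientation: [0.502, 0.499, -0.497, -0.502]
ft_force: [-0.1, 0.2, 9.0]
grip_width: 0.0002
```

Call:
{"fn": "send_rows", "kwargs": {
  "steps": [
    [[0, 0, -0.004, 0, 0], [0, 0, -0.006, 0, 0], [0, 0, -0.006, 0, 0], [0, 0, -0.006, 0, 0]]
  ]
}}

```text
time: 4.9
eef_pos: [0.5197, 0.1861, 0.0856]
orientation: [0.503, 0.499, -0.497, -0.501]
ft_force: [-2.3, -1.8, 16.3]
grip_width: -0.0004
```

Call:
{"fn": "send_rows", "kwargs": {
  "steps": [
    [[0, 0, 0.02, 0, 0], [0, 0, 0.1, 0, 0], [-0.1, -0.1, 0.2, 0, 0], [-0.2, -0.2, 0.2, 0, 0], [-0.25, -0.3, 0.2, 0, 0], [-0.25, -0.4, 0.2, 0, 0], [-0.25, -0.5, 0.2, 0, 0], [-0.25, -0.5, 0.2, 0, 0], [-0.25, -0.5, 0.2, 0, 0]]
  ]
}}

```text
time: 5.8
eef_pos: [0.4191, -0.0147, 0.1656]
orientation: [0.503, 0.498, -0.496, -0.503]
ft_force: [0.2, 0.4, -1.1]
grip_width: 0.0002
```

```bash
python3 look.py 3
```

```text
5.9 [ 0.4190139  -0.01307064  0.16544516] [-0.27862232  0.89995883  1.27134684]
```

View pics/side3.png

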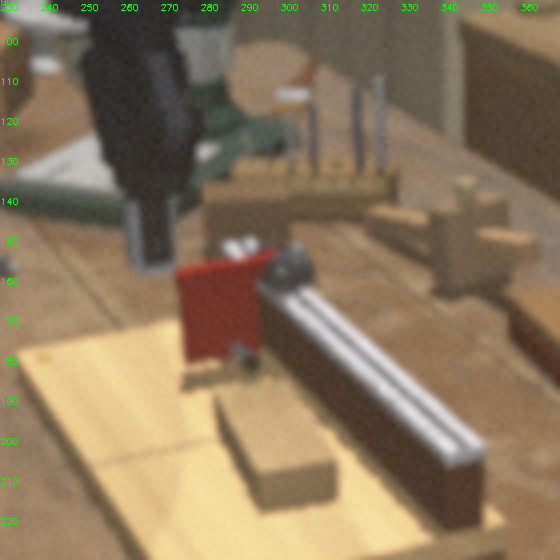

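View pics/top3.png

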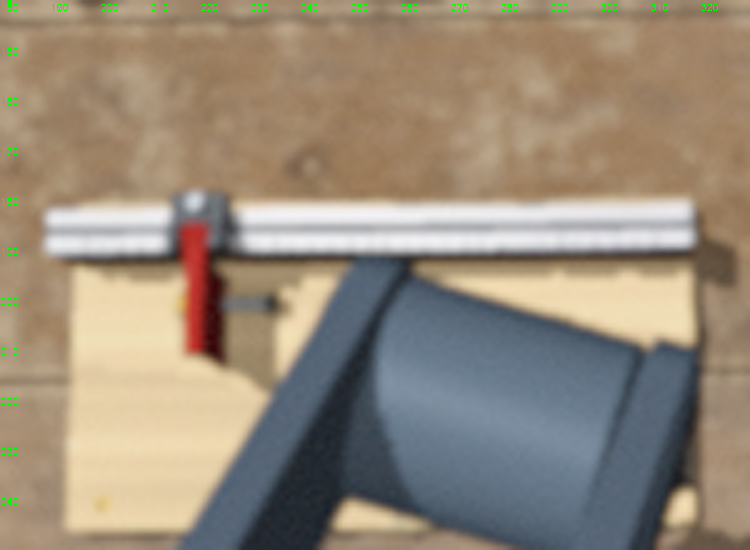

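The flag is down: plate at (275-292, 158-180) in the side view, foot tip at about (234,200) in the top view. The blank has not moved. I lower the finger in front of the blank's near side.

Call:
{"fn": "send_rows", "kwargs": {
  "steps": [
    [[0.07, 0.148, 0, 0, 0], [0.07, 0.148, 0, 0, 0], [0.07, 0.148, -0.1, 0, 0], [0.07, 0.148, -0.2, 0, 0], [0.07, 0.148, -0.28, 0, 0], [0.07, 0.148, -0.33, 0, 0], [0.07, 0.148, -0.345, 0, 0], [0.07, 0.148, -0.345, 0, 0]]
  ]
}}

```text
time: 6.7
eef_pos: [0.4462, 0.0475, 0.0267]
orientation: [-0.501, -0.499, 0.499, 0.502]
ft_force: [-0.3, 0.1, 0.8]
grip_width: -0.0001
```

```bash
python3 look.py 4; python3 - <<'E'
from h import *
j=np.load("j.npy");a=j[2]
for z in(.025,.03,.035):
    d=ray("top",(233.4,200.0),z)[:2]-j[:2];print(z,d@[np.cos(a),np.sin(a)],d@[-np.sin(a),np.cos(a)])
for u in(215,219.5):
    d=ray("top",(u-.4,205),.086)[:2]-j[:2];print(d@[np.cos(a),np.sin(a)],d@[-np.sin(a),np.cos(a)])
E
```

```text
6.8 [0.44735291 0.0468643  0.02805442] [ 0.37479708 -0.320509    1.26113578]
0.025 0.023377625479231078 0.06112642910015325
0.03 0.022636370513157908 0.06002640900954698
0.035 0.02189511554708485 0.05892638891894076
0.0015330983121399965 0.0955378672022658
0.0014926373527783519 0.08399669046694433
```

View pics/side4.png

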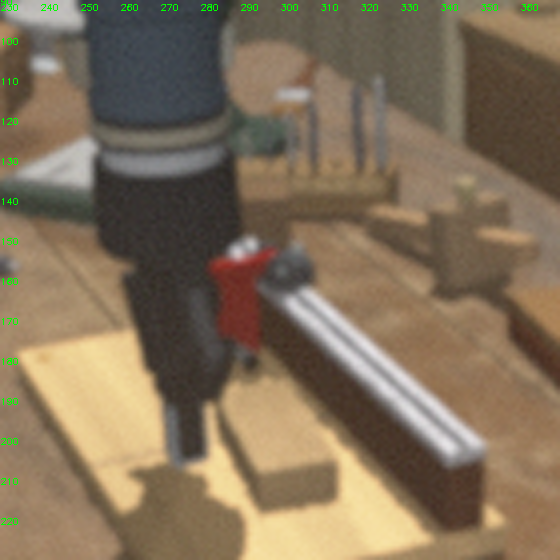

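Call:
{"fn": "send_rows", "kwargs": {
  "steps": [
    [[0.015, 0, 0, 0, 0], [0.028, 0, 0, 0, 0], [0.038, 0, 0, 0, 0], [0.046, 0, 0, 0, 0], [0.054, -0.001, 0, 0, 0], [0.062, -0.001, 0, 0, 0], [0.07, -0.001, 0, 0, 0], [0.078, -0.001, 0, 0, 0], [0.085, -0.001, 0, 0, 0], [0.09, -0.001, 0, 0, 0], [0.09, -0.001, 0, 0, 0]]
  ]
}}

```text
time: 7.9
eef_pos: [0.484, 0.0464, 0.028]
orientation: [0.502, 0.5, -0.497, -0.501]
ft_force: [0.2, -0.1, 0.1]
grip_width: 0.0002
```

```bash
python3 look.py 5
```

```text
8.0 [0.48364122 0.04643989 0.02806458] [0.01736178 0.34079215 0.07247644]
```

View pics/side5.png

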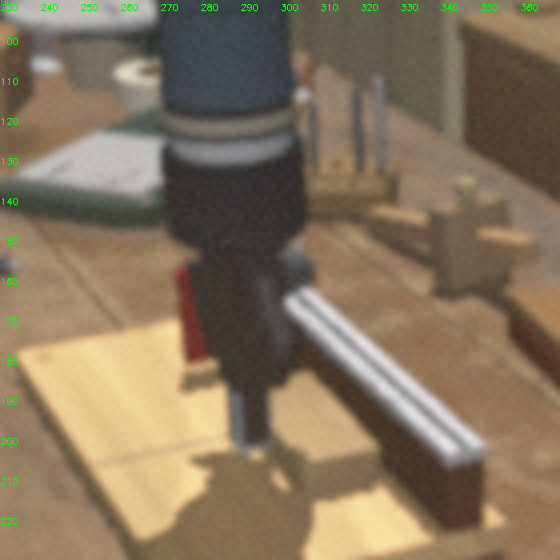

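Call:
{"fn": "send_rows", "kwargs": {
  "steps": [
    [[0.003, 0, 0, 0, 0], [0.006, 0, 0, 0, 0], [0.009, 0, 0, 0, 0], [0.011, 0, 0, 0, 0], [0.013, 0, 0, 0, 0], [0.013, 0, 0, 0, 0]]
  ]
}}

```text
time: 8.6
eef_pos: [0.489, 0.0464, 0.0281]
orientation: [0.502, 0.5, -0.497, -0.501]
ft_force: [-0.4, -0.4, -1.3]
grip_width: 0.0001
```

Call:
{"fn": "send_rows", "kwargs": {
  "steps": [
    [[0.002, 0, 0, 0, 0], [0.004, 0, 0, 0, 0], [0.006, 0, 0, 0, 0], [0.006, 0, 0, 0, 0]]
  ]
}}

```text
time: 9.0
eef_pos: [0.4893, 0.0466, 0.0279]
orientation: [-0.501, -0.499, 0.498, 0.502]
ft_force: [-5.6, -0.5, 1.8]
grip_width: 0.0001
```

Call:
{"fn": "send_rows", "kwargs": {
  "steps": [
    [[0.004, 0, 0, 0, 0], [0.008, 0, 0, 0, 0], [0.008, 0, 0, 0, 0], [0.008, 0, 0, 0, 0]]
  ]
}}

```text
time: 9.4
eef_pos: [0.4893, 0.0469, 0.0276]
orientation: [-0.499, -0.497, 0.5, 0.504]
ft_force: [-6.8, -0.8, 4.0]
grip_width: 0.0002
```

```bash
python3 look.py 6
```

```text
9.5 [0.48929202 0.04692264 0.02755874] [-7.8885736  -0.85953955  3.21037234]
```

View pics/side6.png

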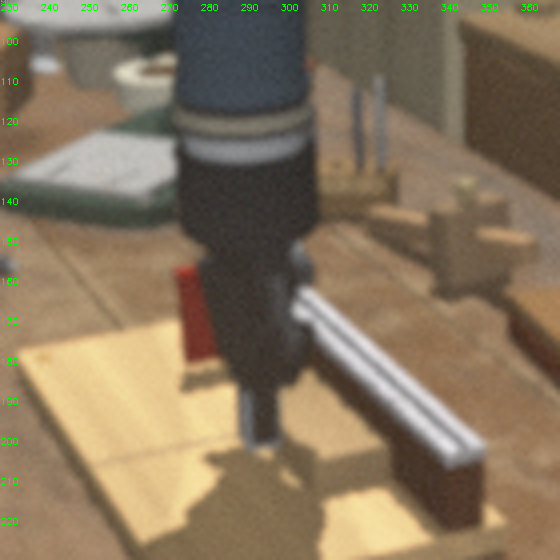

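Call:
{"fn": "send_rows", "kwargs": {
  "steps": [
    [[-0.02, 0, 0, 0, 0], [-0.05, 0, 0, 0, 0], [-0.05, 0, 0.08, 0, 0], [-0.05, -0.1, 0.15, 0, 0], [0, -0.2, 0.15, 0, 0], [0.08, -0.23, 0.15, 0, 0], [0.08, -0.23, 0.15, 0, 0], [0.08, -0.23, 0.07, 0, 0], [0.08, -0.23, 0.01, 0, 0], [0.08, -0.23, 0, 0, 0], [0.08, -0.23, 0, 0, 0]]
  ]
}}

```text
time: 10.6
eef_pos: [0.5212, -0.0447, 0.0271]
orientation: [-0.499, -0.497, 0.5, 0.504]
ft_force: [0.1, -0.1, 0.3]
grip_width: 0.0003
```

```bash
python3 look.py 7
```

```text
10.7 [ 0.52210694 -0.04506945  0.02830279] [ 0.66618625  0.55139792 -1.0914616 ]
```

View pics/side7.png

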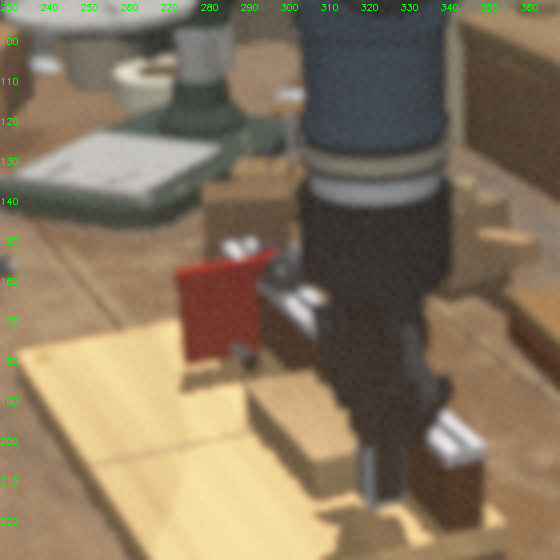

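View pics/top7.png

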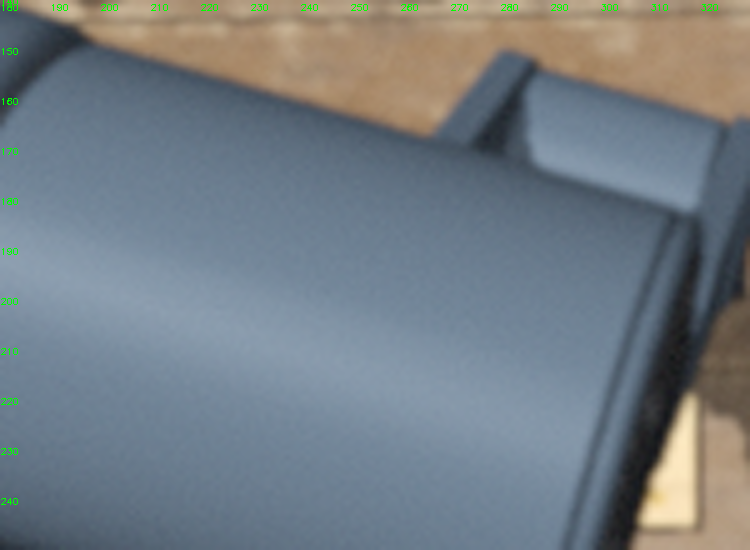

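Call:
{"fn": "send_rows", "kwargs": {
  "steps": [
    [[0, 0.015, 0, 0, 0], [0, 0.03, 0, 0, 0], [0, 0.042, 0, 0, 0], [0, 0.052, 0, 0, 0], [0.001, 0.062, 0, 0, 0], [0.001, 0.072, 0, 0, 0], [0.002, 0.082, 0, 0, 0], [0.002, 0.092, 0, 0, 0], [0.003, 0.102, 0, 0, 0], [0.003, 0.112, 0, 0, 0], [0.004, 0.122, 0, 0, 0], [0.004, 0.132, 0, 0, 0], [0.005, 0.14, 0, 0, 0], [0.005, 0.147, 0, 0, 0], [0.005, 0.152, 0, 0, 0], [0.005, 0.152, 0, 0, 0]]
  ]
}}

```text
time: 12.3
eef_pos: [0.5242, 0.0161, 0.0283]
orientation: [-0.499, -0.498, 0.5, 0.503]
ft_force: [0.3, 0.2, -0.4]
grip_width: -0.0003
```

```bash
python3 look.py 8
```

```text
12.4 [0.52426027 0.01580508 0.02833603] [ 0.25229832  0.45531032 -0.92698455]
```

View pics/side8.png

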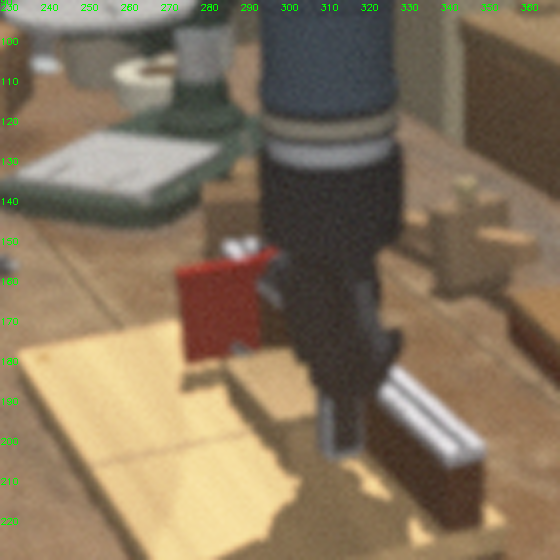

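Call:
{"fn": "send_rows", "kwargs": {
  "steps": [
    [[0, 0.0025, 0, 0, 0], [0, 0.005, 0, 0, 0], [0, 0.0075, 0, 0, 0], [0, 0.01, 0, 0, 0], [0, 0.0125, 0, 0, 0], [0, 0.015, 0, 0, 0], [0, 0.0175, 0, 0, 0], [0, 0.02, 0, 0, 0], [0, 0.02, 0, 0, 0]]
  ]
}}

```text
time: 13.3
eef_pos: [0.5242, 0.024, 0.0283]
orientation: [-0.499, -0.498, 0.5, 0.503]
ft_force: [0.3, -0.8, -0.2]
grip_width: -0.0002
```

```bash
python3 look.py 9
```

```text
13.4 [0.52418825 0.02396839 0.02834182] [ 0.04563254  0.65410461 -0.00662347]
```

View pics/side9.png

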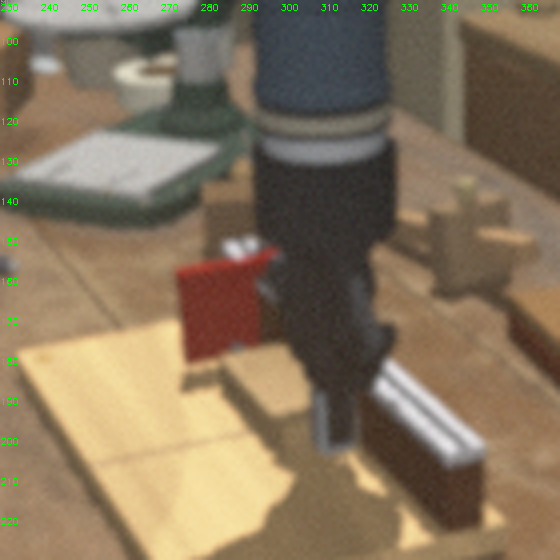

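Call:
{"fn": "send_rows", "kwargs": {
  "steps": [
    [[0, 0.0015, 0, 0, 0], [0, 0.003, 0, 0, 0], [0, 0.0045, 0, 0, 0], [0, 0.006, 0, 0, 0], [0, 0.006, 0, 0, 0]]
  ]
}}

```text
time: 13.9
eef_pos: [0.5242, 0.0264, 0.0283]
orientation: [-0.499, -0.498, 0.5, 0.503]
ft_force: [0.5, 0.1, -0.4]
grip_width: -0.0004
```

Call:
{"fn": "send_rows", "kwargs": {
  "steps": [
    [[0, 0.0015, 0, 0, 0], [0, 0.003, 0, 0, 0], [0, 0.0045, 0, 0, 0], [0, 0.0045, 0, 0, 0]]
  ]
}}

```text
time: 14.3
eef_pos: [0.5242, 0.0283, 0.0283]
orientation: [-0.499, -0.498, 0.5, 0.503]
ft_force: [0.7, 0.0, 0.1]
grip_width: -0.0
```

Call:
{"fn": "send_rows", "kwargs": {
  "steps": [
    [[0, 0.0015, 0, 0, 0], [0, 0.003, 0, 0, 0], [0, 0.0045, 0, 0, 0], [0, 0.0045, 0, 0, 0]]
  ]
}}

```text
time: 14.7
eef_pos: [0.5244, 0.0296, 0.0284]
orientation: [-0.5, -0.498, 0.5, 0.503]
ft_force: [0.2, -4.5, -0.4]
grip_width: 0.0001
```

Call:
{"fn": "send_rows", "kwargs": {
  "steps": [
    [[0, 0.0018, 0, 0, 0], [0, 0.0018, 0, 0, 0]]
  ]
}}

```text
time: 14.9
eef_pos: [0.5244, 0.0296, 0.0284]
orientation: [-0.5, -0.498, 0.5, 0.502]
ft_force: [-0.4, -6.2, -0.3]
grip_width: 0.0003
```

Call:
{"fn": "send_rows", "kwargs": {
  "steps": [
    [[0, 0.0022, 0, 0, 0], [0, 0.0023, 0, 0, 0], [0, 0.0023, 0, 0, 0], [0, 0.0023, 0, 0, 0], [0, 0.0023, 0, 0, 0], [0, 0.0023, 0, 0, 0], [0, 0.0023, 0, 0, 0], [0, 0.0023, 0, 0, 0], [0, 0.0023, 0, 0, 0], [0, 0.0023, 0, 0, 0], [0, 0.0023, 0, 0, 0], [0, 0.0023, 0, 0, 0]]
  ]
}}

```text
time: 16.1
eef_pos: [0.5244, 0.0297, 0.0284]
orientation: [-0.5, -0.498, 0.501, 0.502]
ft_force: [-0.7, -6.2, 1.1]
grip_width: -0.0001
```

```bash
python3 look.py 10
```

```text
16.2 [0.52439918 0.0296754  0.02835269] [-0.50446868 -6.09587635 -0.53106153]
```

View pics/side10.png

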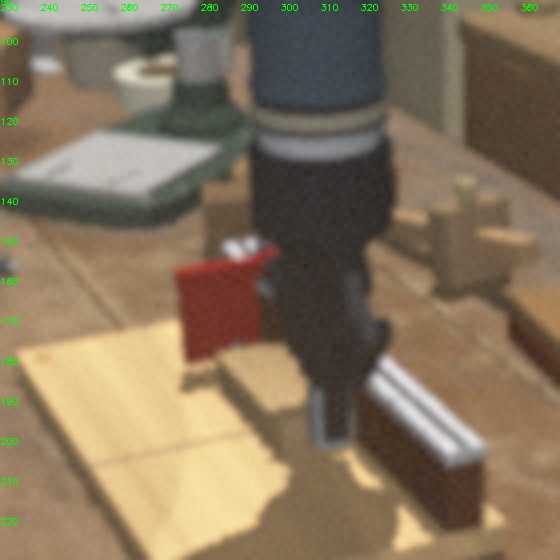

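Call:
{"fn": "send_rows", "kwargs": {
  "steps": [
    [[0, 0.0022, 0, 0, 0], [0, 0.0028, 0, 0, 0], [0, 0.0028, 0, 0, 0], [0, 0.0028, 0, 0, 0], [0, 0.0028, 0, 0, 0], [0, 0.0028, 0, 0, 0], [0, 0.0028, 0, 0, 0], [0, 0.0028, 0, 0, 0], [0, 0.0028, 0, 0, 0], [0, 0.0028, 0, 0, 0], [0, 0.0028, 0, 0, 0]]
  ]
}}

```text
time: 17.3
eef_pos: [0.5244, 0.0297, 0.0284]
orientation: [-0.5, -0.497, 0.501, 0.502]
ft_force: [-0.9, -7.7, -0.5]
grip_width: -0.0003
```

Call:
{"fn": "send_rows", "kwargs": {
  "steps": [
    [[0, -0.001, 0, 0, 0], [0, -0.003, 0, 0, 0], [0, -0.006, 0, 0, 0], [0, -0.012, 0, 0, 0], [0, -0.03, 0, 0, 0], [0, -0.06, 0, 0, 0], [0, -0.08, 0, 0, 0], [0, -0.08, 0.1, 0, 0], [0, -0.08, 0.22, 0, 0], [-0.1, -0.2, 0.32, 0, 0], [-0.2, -0.3, 0.32, 0, 0], [-0.25, -0.42, 0.32, 0, 0], [-0.25, -0.54, 0.32, 0, 0], [-0.25, -0.66, 0.32, 0, 0], [-0.25, -0.75, 0.32, 0, 0], [-0.25, -0.75, 0.32, 0, 0]]
  ]
}}

```text
time: 18.9
eef_pos: [0.4251, -0.2777, 0.1571]
orientation: [0.504, 0.495, -0.5, -0.501]
ft_force: [0.8, 0.9, -0.5]
grip_width: 0.0002
```

```bash
python3 look.py 11
```

```text
19.0 [ 0.42391107 -0.27253626  0.15630113] [ 0.10494412  0.55665894 -0.61239461]
```

View pics/side11.png

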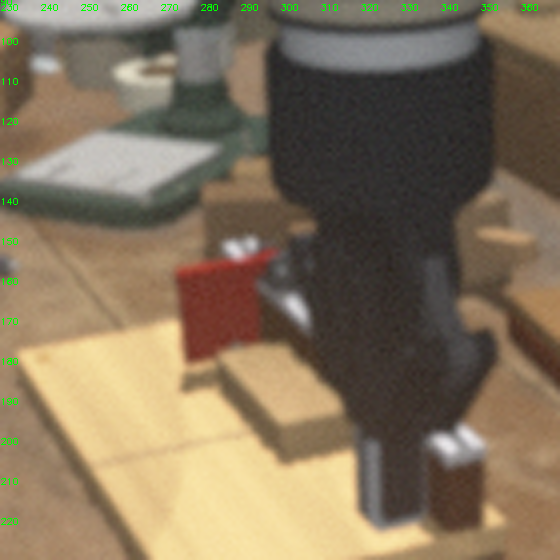

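View pics/top11.png

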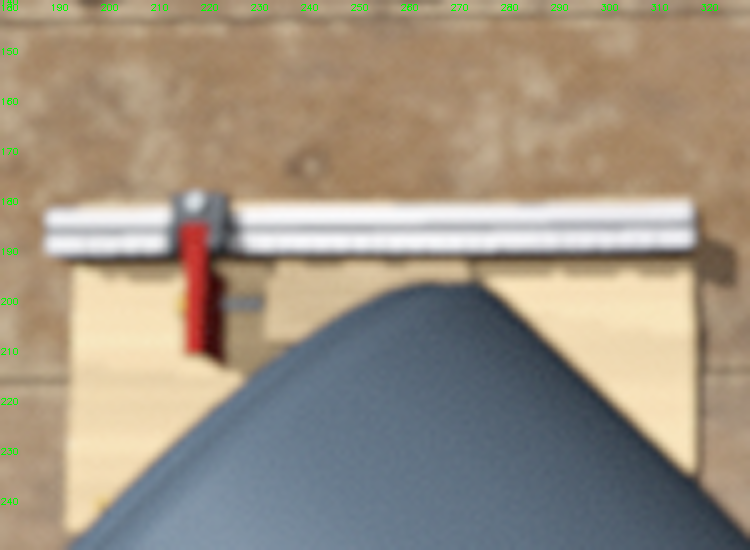

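The blank's end is at the foot (231,200) and the stop block is still at (218,183), unmoved. I clear the arm for a full check.

Call:
{"fn": "send_rows", "kwargs": {
  "steps": [
    [[0, -0.1, 0.1, 0, 0], [0, -0.25, 0.2, 0, 0], [-0.1, -0.4, 0.2, 0, 0], [-0.2, -0.5, 0.2, 0, 0], [-0.3, -0.6, 0.2, 0, 0], [-0.4, -0.65, 0.2, 0, 0], [-0.5, -0.65, 0.2, 0, 0], [-0.5, -0.65, 0.2, 0, 0], [-0.5, -0.65, 0.2, 0, 0]]
  ]
}}

```text
time: 19.9
eef_pos: [0.2362, -0.5281, 0.2351]
orientation: [-0.503, -0.483, 0.5, 0.513]
ft_force: [0.5, 0.8, 0.6]
grip_width: -0.0
```

```bash
python3 look.py 12; python3 - <<'E'
import pickle,cv2
b=pickle.load(open("pics/top12.pkl","rb"))["image"]
cv2.imwrite("pics/cmp.png",cv2.resize(b[176:226,200:290],None,fx=8,fy=8,interpolation=cv2.INTER_CUBIC))
E
```

```text
20.0 [ 0.23868545 -0.52705413  0.23530349] [ 0.41345649 -0.03845218 -0.03242975]
```

View pics/side12.png

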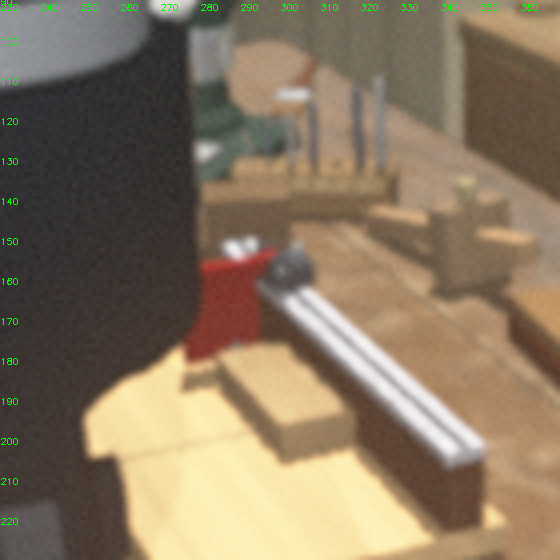

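View pics/cmp.png

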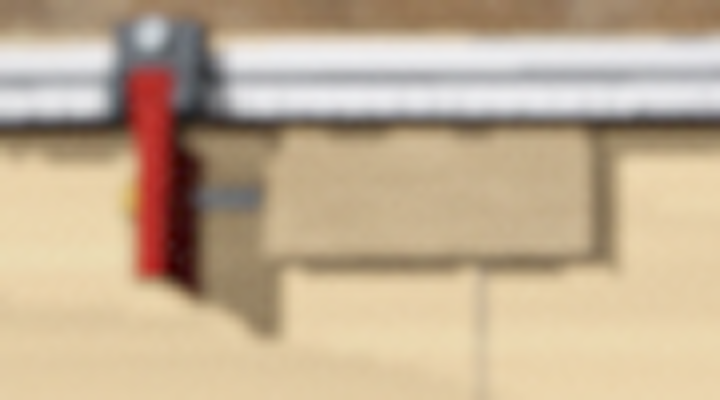

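```bash
python3 - <<'E'
from h import *
import cv2
c=pickle.load(open("pics/top12.pkl","rb"));g=c["image"].astype(float).mean(2)
j=np.load("j.npy");a=j[2]
def edge(r0,r1,cols):
    out=[]
    for u in cols:
        p=g[r0:r1,u-1:u+2].mean(1);d=np.abs(np.diff(p));k=np.argmax(d);w=d[max(0,k-1):k+2];out.append(r0+.5+np.sum(np.arange(max(0,k-1),max(0,k-1)+len(w))*w)/w.sum())
    return np.array(out)
cols=np.arange(238,272)
for nm,r0,r1,z in(("rail",187,194,.066),("stock near",204,211,.04)):
    e=edge(r0,r1,cols);P=np.array([ray("top",(u,v),z,c)[:2]-j[:2] for u,v in zip(cols,e)])
    Q=np.c_[P@[np.cos(a),np.sin(a)],P@[-np.sin(a),np.cos(a)]]
    k=np.polyfit(Q[:,1],Q[:,0],1);r=Q[:,0]-np.polyval(k,Q[:,1]);m=abs(r)<.0015;k=np.polyfit(Q[m,1],Q[m,0],1);print(nm,"slope",k[0],"x@y=.005",np.polyval(k,.005),"sd",r.std())
for u in(264/8+200-.45,592/8+200-.45):
    P=ray("top",(u,200),.04,c)[:2]-j[:2];print("end y",P@[-np.sin(a),np.cos(a)])
E
```

```text
rail slope 0.0010211514988265919 x@y=.005 0.04448629009947329 sd 0.00024600620390860273
stock near slope -0.004773177064663625 x@y=.005 -0.004377490980507472 sd 0.00021870134967878562
end y 0.06011108953643128
end y -0.05011266378609467
```

```bash
python3 - <<'E'
from h import *
c=pickle.load(open("pics/top12.pkl","rb"));g=c["image"].astype(float).mean(2)
print(np.round(g[186:214,240:268].mean(1)).astype(int).tolist())
j=np.load("j.npy")
for p in[(.045,.005,.066),(.045,.005,.04),(0,.005,.04),(0,.005,.018)]:print(p,proj("top",jw(j,p),c))
E
python3 - <<'E'
import cv2
a=cv2.imread("pics/side12.png");import pickle
b=pickle.load(open("pics/side12.pkl","rb"))["image"]
cv2.imwrite("pics/s12c.png",cv2.resize(b[168:213,275:335],None,fx=12,fy=12,interpolation=cv2.INTER_CUBIC))
E
```

```text
[196, 228, 232, 207, 142, 88, 124, 158, 172, 174, 173, 172, 172, 174, 174, 173, 172, 173, 175, 175, 173, 156, 125, 131, 171, 196, 202, 202]
(0.045, 0.005, 0.066) [[251.61175381 189.53160172]]
(0.045, 0.005, 0.04) [[253.25008778 191.19017191]]
(0, 0.005, 0.04) [[252.87719965 207.73792322]]
(0, 0.005, 0.018) [[254.21889911 208.75518421]]
```

View pics/s12c.png

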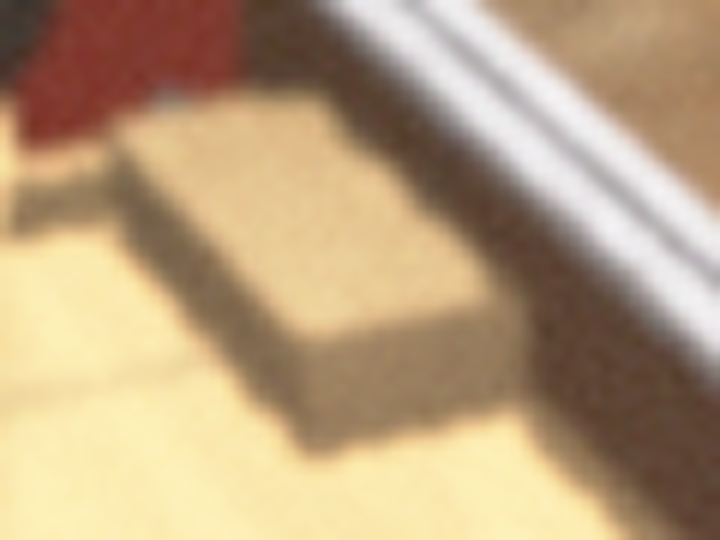

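```bash
python3 - <<'E'
import pickle,cv2,numpy as np
L=lambda n:pickle.load(open(f"pics/{n}.pkl","rb"))["image"].astype(np.float32).mean(2)
a,b,c=L("side10"),L("side12"),L("side9")
def sh(p,q,x0,x1,y0,y1):
    P=p[y0:y1,x0:x1].astype(np.float32);Q=q[y0:y1,x0:x1].astype(np.float32)
    return cv2.phaseCorrelate(cv2.GaussianBlur(P,(0,0),1),cv2.GaussianBlur(Q,(0,0),1),cv2.createHanningWindow((x1-x0,y1-y0),cv2.CV_32F))
R=(276,300,172,200)
print("stock 10->12",sh(a,b,*R),"9->10",sh(c,a,*R))
A,B,T=L("top3"),L("top12"),L("top11")
print("stop top 3->12",sh(A,B,205,236,176,212),"rail",sh(A,B,185,205,176,196), "11->12 stock",sh(T,B,230,262,190,203))
E
```

```text
stock 10->12 ((0.2310005129690822, 0.06410954109562006), 0.9924022704362869) 9->10 ((-0.10098738848401823, -0.4977880800430121), 0.9754987090826035)
stop top 3->12 ((-0.014021122092458427, -0.03766516525309527), 1.1020155226190884) rail ((-0.06895423792073352, -0.006642383048689027), 1.0049833217263222) 11->12 stock ((0.07599677564380336, 0.370349126990245), 0.7307691452403863)
```

```bash
python3 -c "
from rig import manip
print(manip.close_job());print(manip.state()['time'])"
```

```text
the job is handed in; nothing more can be done
None
the job is handed in; nothing more can be done
```

The job is handed in, with no verdict reported. The flag is down and the blank is flush against the fence and pressed up to the screw. I swung the flag down by its back and pressed it onto its rest with about 16 N, its top at z ≈ 86 mm as it should be. I then pushed the blank against the fence at about 8 N and slid it along to the screw. There I pressed at about 6 N for 1.2 s and 7.7 N for 1.1 s, then withdrew straight back.

Last checks, with the arm clear:
- **Stop:** no visible shift in the top view from just after the flag went down to the end (0.01 px). I did not compare it with the start, because the flag was up then.
- **Flush with the fence:** the blank's angle to the rail is about 0.006 rad. Its near edge is about 0.4 px (1 mm) from where a flush blank should show.
- **Foot pushed in:** the blank's end is at jig y ≈ 60 mm, and I estimate the fully pressed foot at about 59.5 mm.
- **Recoil:** side pictures from before and after letting go show little or no movement, but that comparison is rough because shadows changed.

Three readings disagreed:
- **Foot tip:** I first read its extended position as 60 mm. That was the middle of the foot, and re-reading gave 55.5 mm, which agrees with the picture taken before the flag moved.
- **Near edge:** an automatic edge fit put the blank's near edge 4 mm off. It had probably caught the shadow line, and the brightness profile supports flush.
- **Blank's end:** the finger's stopping position put it at about 63 mm against 60 mm in the picture. That relies on an assumed finger width, so I trusted the picture.

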